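# Pack the snap-setting kit in layers

### The job

Pack the snap-setting kit into the open plywood case: first the round steel anvil, flat on the floor of the round well, then the mallet with the red and yellow faces, laid over it, its head in the wide blue bed and its handle in the blue notch. Set both down, do not drop them. The black mallet and the red-lidded tin are not part of the kit.

Things in the scene. Friction and masses are not known exactly. Their poses are not given: they have to be found in the camera images.
- anvil_mid (a point): Centre (half-way up) of the loose steel anvil: an upright puck 50 mm in diameter and 36 mm tall, about 0.5 kg, three dark dishes on its top. It stands on the table, z up. A white tin with a red lid, of like size, stands elsewhere.
- mallet_mid (a point): Balance point of the loose mallet, on its handle's axis: grip here. Handle: pale wood, round, 26 mm thick, along the mallet's x, from the head 55 mm ahead (+x) to the end 200 mm behind. Head: cylinder 36 mm thick, 85 mm long along the mallet's y, black with a red and a yellow face; 0.26 kg. Lies on the table, z up, this point 17 mm and the handle's underside 4 mm above it. Another mallet is all black-headed.
- mallet_tail (a point): Point on the axis of the same mallet's handle, 165 mm behind mallet_mid (its -x), the part that goes in the case's notch; 13.7 mm above the surface when the mallet lies flat.
- case_well (a point): Centre of the floor of the case's round well: 72 mm in diameter, 18 mm deep, green floor 6 mm above the table. The case is a fixed plywood tray 320 mm (its x) by 150 mm (its y), deck 24 mm above the table; a seated anvil stands 18 mm above the deck. Axes are the case's: x along its length towards the head bed, z up.
- case_rest (a point): Where mallet_mid lies once packed: 65 mm from the well along the case's +x, 67 mm above the table, mallet z up, mallet x along the case's +x. The head then lies 55 mm further on, in the blue bed (floor 50 mm above the table, 56 mm between lips 14 mm high; 48 mm gap in the inner lip for the handle); the handle passes over the well, 12 mm clear of a seated anvil. Case axes.
- case_notch (a point): Where mallet_tail lies once packed: in the blue notch at the case's other end, 100 mm from the well's centre along -x. The notch is 46 mm wide (y), its floor 50 mm and the tops of its cheeks 74 mm above the table. Case axes.
Things that resemble listed ones, but are neither listed nor needed, are in the scene too. Of the things that look like the part that bears anvil_mid, the largest one is meant.

How it is judged:
On the way, in this order (a step that is already met when the one before it is completed fails the run):
1. the steel anvil stands flat on the floor of the well, let go, before the mallet is packed (horizontal distance between anvil_mid and case_well below 0.015 m and z of anvil_mid in the frame of case_well below 0.024 m and angle between anvil_mid's own z axis and vertical below 0.17 rad and linear speed of anvil below 0.03 m/s and contact force between the fingers and anvil below 0.2 N), for 0.2 s.
2. the red-and-yellow mallet lies over it, head in the bed and handle in the notch, let go (horizontal distance between mallet_mid and case_rest below 0.02 m and horizontal distance between mallet_tail and case_notch below 0.02 m and z of mallet_mid in the frame of case_rest below 0.007 m and z of mallet_tail in the frame of case_notch below 0.01 m and linear speed of mallet below 0.03 m/s and contact force between the fingers and mallet below 0.2 N), for 0.2 s.
At the end, for the whole second after the job is handed in: Anvil upright (10 degrees) on the well's floor, within 15 mm of its centre; mallet over it: mallet_mid within 20 mm of case_rest and less than 7 mm above it, mallet_tail within 20 mm of case_notch and less than 10 mm above it; both at rest and let go (all of step 1 and all of step 2); the robot touches nothing.
It fails at once if the anvil is dropped into the case (over 0.8 m/s, a fall of more than about 30 mm) (horizontal distance between anvil_mid and case_well below 0.04 m and z of anvil_mid in the frame of case_well below 0.05 m and linear speed of anvil above 0.8 m/s).
It fails at once if the mallet is dropped into the case (over 0.8 m/s, a fall of more than about 30 mm) (horizontal distance between mallet_mid and case_rest below 0.04 m and z of mallet_mid in the frame of case_rest below 0.03 m and linear speed of mallet above 0.8 m/s).
It also fails if it takes over 59 s, if anything falls off the work surface, if the arm or the gripper's body presses on something with over 40 N, if the wrist force passes 120 N, or if a joint passes its speed limit or range.

### The arm

A 7-joint arm with a two-finger parallel gripper is mounted at the origin on the work surface. World frame = base frame: x ahead of the robot, y to its left, z up, the work surface at z = 0. Lengths are in m, angles in rad, forces in N, time in s.
With the tool pointing down it reaches from about 0.425 to 0.825 m from the base axis. Payload 3.6 kg.
Tool frame: the origin (TCP) lies midway between the tips of the shut fingers; the grasp point (between the pads) lies 19 mm behind it; z points along the fingers, y is the line along which they close (so a half turn about z gives the same grasp; the last joint's range is limited). The gripper opens to 93 mm and grips with 3 to 60 N. Pads are 15 mm wide; open, the fingers measure 128 mm over their backs; the gripper's body (75 mm by 188 mm) begins 65 mm behind the grasp point.
Start: joints at [1.292, 0.615, -0.013, 1.423, 0.008, 1.103, -0.04], TCP at [0.162, -0.629, 0.219] pointing down, gripper open.
Joint ranges: [-3.12, 3.12], [-0.3, 2.06], [-1.34, 1.32], [0.26, 2.42], [-1.36, 4.5], [0.01, 1.98], [-2.84, 2.84]. Speed limits (rad/s): [2.79, 2.79, 3.14, 3.14, 3.14, 3.14, 3.14].

### API

Orientations are given as [roll, pitch, yaw] about the fixed x, y, z axes, in that order (R = Rz(yaw) Ry(pitch) Rx(roll)).
In Python, from workcell import bot, viewer gives the robot as it stands.
- The arm moves only by the shell command python3 -m crank 'ROWS' [FORCE]. ROWS is a JSON object of lists of equal length, an entry for each row: "hand": the closure, from 0 (fully open) to 1 (shut); "delta_pos": the shift along the tool's x, y, z in m, a list of three; "roll": the turn about the tool's z in rad. A call has 1 to 5 rows; each row is the pose to reach, as a shift and turn from the pose commanded when the call began, along the tool's axes at that moment; what a row does not reach only later rows make up. A row lasts 1/10 s, in which the tool goes at most 50 mm and 8.59 degrees, less where a joint would pass 70% of its speed; a pose out of reach is approached as far as the arm can. A call with a gripper value outside its range is refused whole. The fingers move at their own pace and stop on an object; FORCE is the grip in N (left out, the last holds). Time passes only in rows, so rows that repeat a pose let the fingers close. It gives the time, the measured TCP pose, the force, the opening and the grip force at its end, in the units of the state.
- bot.observe(): the state, without advancing time (a new reading comes with each control period).
- viewer.snapshot(name): name is "side" or "top"; returns a dict with "img" (384x512x3 uint8, blue, green, red), "fov_y" (degrees; the focal length in pixels is half the picture's height over the tangent of half this angle, whatever the lens; pixels are square), "cx", "cy" (the principal point, pixels), "rvec" (rotation vector, rad) and "tvec" (3), from world to camera coordinates, as OpenCV has them. Camera axes: x right, y down, z forward; pixel columns grow to the right and rows downward; lengths in m; the calibration is good to about 2 mm. A picture is of the moment at which its call begins. There is no depth.
- bot.finish_job(): hands the job in; it is judged then, once.
The state is a dict: "time": time; "qpos": joint angles; "joint_vel": joint speeds; "effort": joint torques, N m; "tool_pos": TCP position; "orientation": TCP orientation; "wrist_force": force on the tool from outside, world axes, zero at the start; "torque": the same for the moment, N m; "opening": finger opening in m; "finger_force": force on a finger pad.
Only numpy, scipy, OpenCV 4.12 (cv2) and the standard library are available. Lean on these libraries where they do the work, as an engineer would, in place of code of your own. Each camera call takes 0.05 s, during which the arm holds its last target. There are 200 camera calls.

## Working session

There is one attempt and no reset: what is moved stays moved. The work goes in short steps, Python scripts to look and compute and a shell command to move; the robot and the scene stay as the last step left them, time stands still between calls to the robot, and variables do not carry over. Pictures are saved under pics/ and viewed, at most 10 in all, crops included, and the job is handed in when it is done.

```bash
mkdir -p pics
cat > h.py <<'E'
import cv2, numpy as np
from workcell import bot, viewer
from scipy.spatial.transform import Rotation as R
def shot(n,f=None):
    s=viewer.snapshot(n)
    if f: cv2.imwrite('pics/'+f,s['img'])
    return s
def K(s):
    f=s['img'].shape[0]/2/np.tan(np.radians(s['fov_y'])/2)
    return np.array([[f,0,s['cx']],[0,f,s['cy']],[0,0,1.]])
def ray(s,uv):
    Rm=cv2.Rodrigues(np.array(s['rvec'],float))[0]; t=np.array(s['tvec'],float).ravel()
    d=Rm.T@np.linalg.inv(K(s))@np.array([uv[0],uv[1],1.]); return -Rm.T@t,d
def plane(s,uv,z):
    o,d=ray(s,uv); return o+d*(z-o[2])/d[2]
def proj(s,p):
    return cv2.projectPoints(np.array([p],float),np.array(s['rvec'],float),np.array(s['tvec'],float),K(s),None)[0].ravel()
def totool(p):  # world shift from the TCP to p, tool axes
    o=bot.observe(); return R.from_euler('xyz',o['orientation']).inv().apply(np.array(p)-o['tool_pos'])
E
python3 - <<'E'
from h import *
a=shot('top','t0.png');b=shot('side','s0.png')
for s in(a,b):print(s['fov_y'],s['cx'],s['cy'],s['rvec'],s['tvec'],[k for k in s],ray(s,(256,192)))
print(bot.observe())
E
```

```text
56.70615584906608 252.0454939293464 194.41466852063482 [ 2.18880235 -2.15459205  0.13115279] [-0.01447855  0.4958189   0.98268178] ['img', 'fov_y', 'cx', 'cy', 'rvec', 'tvec'] (array([0.38702761, 0.00518928, 1.03048153]), array([ 0.11483882, -0.02274482, -0.9932091 ]))
46.67808073994133 254.38116064729834 193.30035074399993 [ 2.21113729 -0.06269903  0.06071903] [-0.51030482  0.06482954  1.20682685] ['img', 'fov_y', 'cx', 'cy', 'rvec', 'tvec'] (array([ 0.43025707, -0.95982338,  0.78400438]), array([ 0.07022552,  0.80049744, -0.595226  ]))
{'time': 0.1, 'qpos': array([ 1.29249005,  0.61585012, -0.01263333,  1.42471791,  0.00812551,
        1.10339439, -0.04043338]), 'joint_vel': array([ 0.0001222 , -0.00108439,  0.00045358, -0.00334182,  0.00140989,
        0.0006424 , -0.00018763]), 'effort': array([ 9.25167842e-04, -4.60043621e+01,  2.10288009e-01, -1.66245353e+01,
       -6.11180509e-02,  1.69810792e-02,  8.87745796e-05]), 'tool_pos': array([ 0.16178776, -0.62881603,  0.21758592]), 'orientation': array([-3.13927382e+00,  4.16763194e-05,  2.51863525e-01]), 'wrist_force': array([ 0.91836338,  0.06934432, -0.86525252]), 'torque': array([-0.0023542 , -0.00866066,  0.0207238 ]), 'finger_force': 0.0, 'opening': 0.09308968289385858}
```

View pics/t0.png

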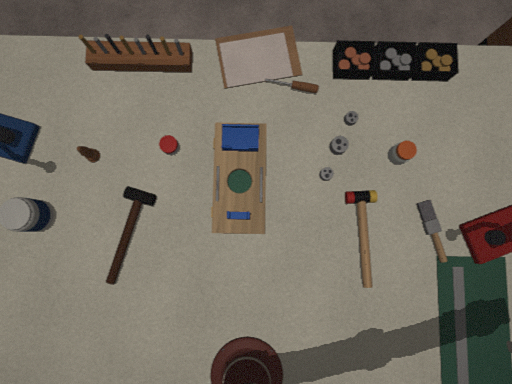

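View pics/s0.png

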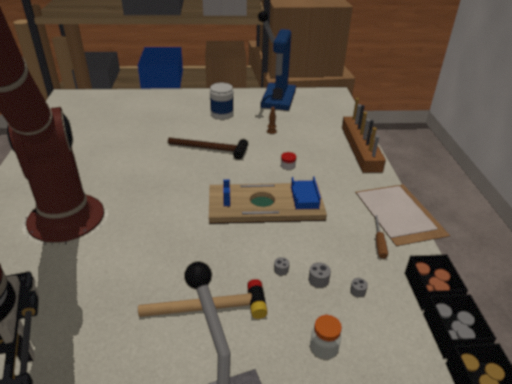

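The top view shows these candidates:
- **Anvil:** grey pucks at (340,145), (351,118) and (327,174), the red-lid tin at (169,145) and an orange-lid jar at (403,150). I choose the largest puck, (340,145).
- **Mallet:** red/yellow at (361,197) with its handle down to (367,286), and black at (140,196). I choose red/yellow.

The case is at (240,180), with its bed at (240,137) and notch at (238,215). Next is the close crop and the measurements.

Run:
```python
from h import *
a=shot('top');b=shot('side')
i=a['img']
cv2.imwrite('pics/c1.png',cv2.resize(np.hstack([i[95:295,305:415],i[95:295,195:305]]),None,fx=3,fy=3,interpolation=cv2.INTER_CUBIC)[:600])
hsv=cv2.cvtColor(i,cv2.COLOR_BGR2HSV)
def blobs(m,amin,box):
    x0,y0,x1,y1=box; mm=np.zeros_like(m); mm[y0:y1,x0:x1]=m[y0:y1,x0:x1]
    n,l,st,c=cv2.connectedComponentsWithStats(mm)
    return [(c[k],st[k],l==k) for k in range(1,n) if st[k,4]>=amin]
print('bg',hsv[220,300],'puck',hsv[138:152:3,340].tolist(),'handle',hsv[250,365],'green',hsv[182,238],'wood',hsv[200,225],'blue',hsv[135,240])
H,S,V=cv2.split(hsv)
# blue parts
m=((H>100)&(H<130)&(S>120)).astype(np.uint8)
for c,st,l in blobs(m,15,(200,110,280,240)):
    print('blue',c,st,cv2.minAreaRect(np.argwhere(l)[:,::-1].astype(np.float32)))
m=((H>50)&(H<95)&(S>70)).astype(np.uint8)
for c,st,l in blobs(m,50,(215,150,265,205)):
    p=plane(a,c,.006);print('green',c,st,p)
m=((H>5)&(H<25)&(S>70)).astype(np.uint8)
for c,st,l in blobs(m,100,(340,185,390,300)):
    r=cv2.minAreaRect(np.argwhere(l)[:,::-1].astype(np.float32));print('handle',c,st,r)
    for p in cv2.boxPoints(r):print(plane(a,p,.017))
for nm,lo,hi in(('red',0,5),('red2',172,180),('yel',22,34)):
    m=((H>=lo)&(H<=hi)&(S>150)).astype(np.uint8)
    for c,st,l in blobs(m,8,(335,180,390,210)):print(nm,c,st,plane(a,c,.018))
# pucks
bg=cv2.cvtColor(i,cv2.COLOR_BGR2LAB)
d=np.abs(bg.astype(int)-np.median(bg[200:280,280:340].reshape(-1,3),axis=0)).sum(2)
m=((d>22)).astype(np.uint8)
for c,st,l in blobs(m,40,(310,105,375,188)):print('puck',c,st,plane(a,c,.036))
```

```text
bg [ 24  34 142] puck [[9, 18, 101], [8, 21, 49], [15, 14, 111], [30, 16, 64], [17, 19, 118]] handle [ 15 109 124] green [ 78 103  67] wood [ 16 100 128] blue [109 188 115]
blue [239.89704272 137.10624315] [222 124  37  27 913] ((239.85845947265625, 137.0476837158203), (35.77816390991211, 25.959970474243164), 3.1798300743103027)
blue [237.96078431 214.90849673] [227 212  23   7 153] ((238.0, 215.0), (6.0, 22.0), 90.0)
green [239.08060453 180.82619647] [228 170  23  23 397] [0.53736197 0.03137288 0.006     ]
handle [372.85294118 196.12745098] [369 190   9  13 102] ((373.0, 196.0), (12.0, 8.0), 90.0)
[ 0.51541149 -0.34365535  0.017     ]
[ 0.51579729 -0.36682155  0.017     ]
[ 0.48106125 -0.36602336  0.017     ]
[ 0.48068745 -0.34294226  0.017     ]
handle [363.93638677 243.84223919] [357 200  15  88 786] ((363.9081726074219, 243.604736328125), (87.40316009521484, 9.637062072753906), 86.2359619140625)
[ 0.4849527  -0.30621237  0.017     ]
[ 0.48722961 -0.33398141  0.017     ]
[ 0.24220408 -0.34531112  0.017     ]
[ 0.24011928 -0.31825023  0.017     ]
red [349.74074074 197.44444444] [346 192   9  11  81] [ 0.49282538 -0.28733804  0.018     ]
yel [371.1 192.8] [369 191   4   6  10] [ 0.50726815 -0.34921299  0.018     ]
yel [373.26315789 198.05263158] [370 194   7   8  19] [ 0.49217913 -0.35513329  0.018     ]
puck [350.35632184 118.08045977] [343 111  15  15 174] [ 0.72152913 -0.28730296  0.036     ]
puck [338.46666667 145.00333333] [329 135  20  20 300] [ 0.6414147  -0.25194064  0.036     ]
puck [325.78616352 173.73584906] [319 167  15  14 159] [ 0.557459  -0.2149063  0.036    ]
```

View pics/c1.png

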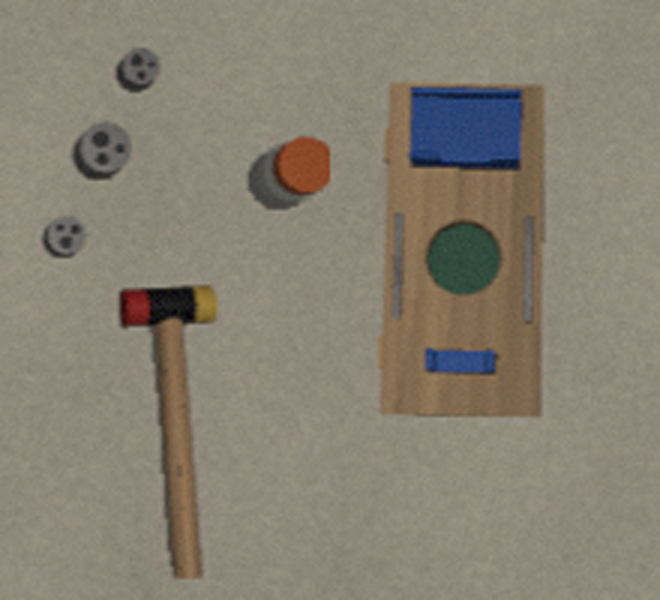

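The crop confirms the choice: the middle puck at crop (103,149), i.e. top view (339.5,144.6), is the largest. The mallet has its red face on the left. The case is upright with its bed at the top and is turned only slightly. Now I refine the case and anvil poses.

Run:
```python
from h import *
a=shot('top');b=shot('side')
i=a['img'];H,S,V=cv2.split(cv2.cvtColor(i,cv2.COLOR_BGR2HSV))
# case outline
m=np.zeros_like(V);m[115:242,205:275]=((S>60)[115:242,205:275]);m=cv2.morphologyEx(m,cv2.MORPH_CLOSE,np.ones((7,7)))
c=max(cv2.findContours(m,0,1)[0],key=cv2.contourArea);r=cv2.minAreaRect(c);q=np.array([plane(a,p,.024)[:2] for p in cv2.boxPoints(r)])
print('case',r,q.round(4).tolist(),q.mean(0)); e=[q[1]-q[0],q[2]-q[1]];print([(np.linalg.norm(v),np.arctan2(v[1],v[0])) for v in e])
print('bed',plane(a,(239.9,137.1),.055),'notch',plane(a,(238,215),.07))
# anvil top: Hough
g=cv2.resize(i[120:170,315:365],None,fx=8,fy=8,interpolation=cv2.INTER_CUBIC);g=cv2.GaussianBlur(cv2.cvtColor(g,cv2.COLOR_BGR2GRAY),(0,0),3)
for C in cv2.HoughCircles(g,cv2.HOUGH_GRADIENT,1,200,param1=60,param2=15,minRadius=60,maxRadius=90)[0][:2]:
    uv=(C[:2]+.5)/8-.5+[315,120];print('anvil',uv,C[2]/8,plane(a,uv,.036))
# side checks
hs=cv2.cvtColor(b['img'],cv2.COLOR_BGR2HSV);h,s,v=cv2.split(hs)
m=np.zeros_like(v);m[180:220,240:285]=((h>50)&(h<95)&(s>70))[180:220,240:285]
M=cv2.moments(m,True);uv=(M['m10']/M['m00'],M['m01']/M['m00']);print('green side',uv,plane(b,uv,.006))
for nm,p in(('anv',(.641,-.252,.036)),('mid',(.443,-.322,.017)),('well',(.537,.031,.006))):print(nm,proj(b,p),proj(a,p))
```

```text
case ((238.40234375, 177.82064819335938), (54.59403991699219, 111.1578140258789), 1.6846843957901) [[0.3865, 0.1112], [0.7076, 0.1107], [0.7059, -0.048], [0.3844, -0.0422]] [0.54610403 0.03292578]
[(np.float64(0.32107656492619874), np.float64(-0.0016393856811472041)), (np.float64(0.15871549945175065), np.float64(-1.5817444323296217))]
bed [0.65410205 0.03017091 0.055     ] notch [0.43483731 0.03088605 0.07      ]
anvil [336.75  146.125] 8.1875 [ 0.63804319 -0.24697281  0.036     ]
green side (261.816, 201.224) [0.5355666  0.04165864 0.006     ]
anv [318.01463042 267.69464189] [338.48894745 145.14546723]
mid [233.07238804 300.45262277] [361.97546967 215.01358959]
well [262.62137449 203.50776585] [239.20654049 180.95161626]
```

Run:
```python
from h import *
a=shot('top');b=shot('side')
def tri(u,v):
    o1,d1=ray(a,u);o2,d2=ray(b,v);A=np.stack([d1,-d2],1);k=np.linalg.lstsq(A,o2-o1,rcond=None)[0];p,q=o1+d1*k[0],o2+d2*k[1];return (p+q)/2,np.linalg.norm(p-q)
print('ball',tri((452,235),(198,275)),tri((496,241),(198,275)));print('plinth',plane(a,(485,240),.1),plane(b,(198,275),.2))
print('to via',totool((.26,-.38,.2)),'to anvil',totool((.643,-.256,.12)))
```

```text
ball (array([ 0.38644782, -0.45102242,  0.23907698]), np.float64(0.0058925587306755504)) (array([ 0.38344413, -0.50677641,  0.29868075]), np.float64(0.010322401734894406))
plinth [ 0.37808896 -0.61736454  0.1       ] [ 0.38014727 -0.41463048  0.2       ]
to via [ 0.15714162 -0.21704647  0.01854349] to anvil [ 0.55896103 -0.24165802  0.09854622]
```

The lever ball of the red press sits at about (0.386,-0.451,0.24), right on the straight path. I'll go round it on the robot's side.

```bash
python3 -m crank '{"hand":[0,0,0,0,0],"delta_pos":[[0.027,-0.041,0.003],[0.055,-0.082,0.006],[0.082,-0.123,0.009],[0.11,-0.164,0.012],[0.137,-0.205,0.015]],"roll":[0.05,0.1,0.15,0.2,0.252]}' 30; python3 -m crank '{"hand":[0,0],"delta_pos":[[0,-0.0,0],[0,0,0]],"roll":[0,0]}'; python3 -c "
from h import *
print(totool((.26,-.35,.2)),totool((.42,-.25,.2)),totool((.643,-.256,.13)))"
```

```text
time: 0.9
tool_pos: [0.2442, -0.395, 0.2038]
orientation: [3.141, -0.001, -0.002]
wrist_force: [-0.0, 0.2, 0.1]
opening: 0.093
finger_force: 0.0
time: 1.1
tool_pos: [0.2442, -0.3963, 0.2042]
orientation: [3.141, -0.001, 0.003]
wrist_force: [-0.3, -0.6, 1.1]
opening: 0.0931
finger_force: 0.0
[ 0.01590265 -0.04629282  0.00412012] [ 0.17618055 -0.14584681  0.00410943] [ 0.39912661 -0.13929183  0.07423138]
```

```bash
python3 -m crank '{"hand":[0,0,0,0,0],"delta_pos":[[0.015,-0.045,0],[0.055,-0.075,0],[0.095,-0.105,0],[0.135,-0.13,0],[0.176,-0.146,0]],"roll":[0,0,0,0,0]}'; python3 -m crank '{"hand":[0,0,0,0,0],"delta_pos":[[0.045,0,0.01],[0.09,0,0.03],[0.135,0.003,0.045],[0.18,0.005,0.06],[0.223,0.006,0.07]],"roll":[0,0,0,0,0]}';python3 -m crank '{"hand":[0,0,0],"delta_pos":[[0,0,0.01],[0,0,0.02],[0,0,0.02]],"roll":[0,0,0]}'
python3 - <<'E'
from h import *
print(totool((.643,-.256,.02)))
a=shot('top')['img'];b=shot('side')['img']
cv2.imwrite('pics/c2.png',np.hstack([cv2.resize(a[80:200,280:410],(390,360),interpolation=2),cv2.resize(b[180:320,240:392],(390,360),interpolation=2)]))
E
```

```text
time: 1.6
tool_pos: [0.4213, -0.2511, 0.2041]
orientation: [3.141, -0.001, -0.001]
wrist_force: [0.1, -0.7, 1.3]
opening: 0.0931
finger_force: 0.0
time: 2.1
tool_pos: [0.644, -0.2599, 0.1319]
orientation: [3.14, 0.001, -0.003]
wrist_force: [0.5, 0.2, -0.5]
opening: 0.093
finger_force: 0.0
time: 2.4
tool_pos: [0.6399, -0.2586, 0.1116]
orientation: [-3.141, 0.005, -0.003]
wrist_force: [-0.4, 0.7, 0.1]
opening: 0.0927
finger_force: 0.0
[ 0.00350604 -0.00262328  0.09155685]
```

View pics/c2.png

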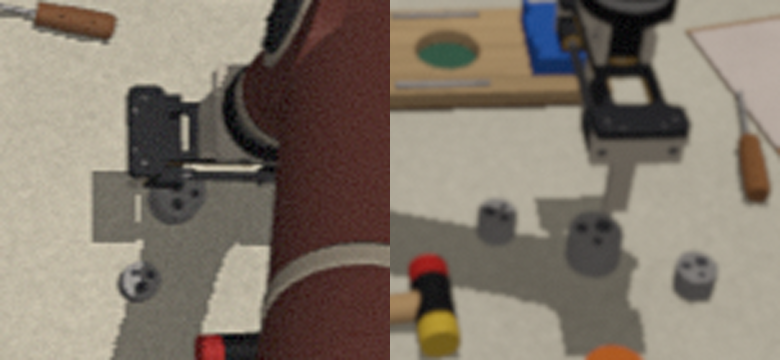

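The top inset shows the anvil at about (339,146), directly below the open gripper; the side inset shows both fingers clear of the neighbouring pucks. I descend and grip.

```bash
python3 -m crank '{"hand":[0,0,0,0,0],"delta_pos":[[0.003,-0.002,0.025],[0.003,-0.002,0.05],[0.003,-0.002,0.07],[0.003,-0.002,0.085],[0.003,-0.002,0.091]],"roll":[0,0,0,0,0]}'; python3 -m crank '{"hand":[0,0,0.5,1,1],"delta_pos":[[0,0,0],[0,0,0],[0,0,0],[0,0,0],[0,0,0]],"roll":[0,0,0,0,0]}' 30;  python3 -m crank '{"hand":[1,1,1,1,1],"delta_pos":[[0,0,0],[0,0,0],[0,0,0],[0,0,0],[0,0,0]],"roll":[0,0,0,0,0]}' 30; python3 -c "
from h import *
print(bot.observe()['tool_pos'])"
```

```text
time: 3.0
tool_pos: [0.6445, -0.2553, 0.0221]
orientation: [-3.141, 0.001, -0.001]
wrist_force: [-0.0, -0.1, 0.4]
opening: 0.0932
finger_force: 0.0
time: 3.5
tool_pos: [0.646, -0.255, 0.0233]
orientation: [3.141, -0.001, -0.0]
wrist_force: [-0.2, 0.4, 0.1]
opening: 0.0734
finger_force: 0.0
time: 4.0
tool_pos: [0.6455, -0.2561, 0.0228]
orientation: [3.14, -0.0, -0.001]
wrist_force: [-0.2, -2.6, -1.5]
opening: 0.0492
finger_force: 30.0
[ 0.64554546 -0.25606878  0.02275084]
```

```bash
python3 -m crank '{"hand":[1,1,1,1,1],"delta_pos":[[0,0,-0.015],[0,0,-0.04],[0,0,-0.07],[0,0,-0.09],[0,0,-0.1]],"roll":[0,0,0,0,0]}' 40; python3 -m crank '{"hand":[1,1,1,1,1],"delta_pos":[[-0.015,-0.04,0],[-0.03,-0.08,0],[-0.045,-0.12,0],[-0.06,-0.16,0],[-0.075,-0.2,0]],"roll":[0,0,0,0,0]}';python3 -m crank '{"hand":[1,1,1,1,1],"delta_pos":[[-0.015,-0.035,0],[-0.025,-0.065,0],[-0.034,-0.087,0],[-0.034,-0.087,0],[-0.034,-0.087,0]],"roll":[0,0,0,0,0]}'
python3 - <<'E'
from h import *
print(totool((.536,.031,.029)))
a=shot('top')['img'];b=shot('side')['img']
cv2.imwrite('pics/c3.png',np.hstack([cv2.resize(a[110:240,180:310],(390,390),interpolation=2),cv2.resize(b[100:230,190:320],(390,390),interpolation=2)]))
E
```

```text
time: 4.5
tool_pos: [0.6461, -0.2538, 0.1247]
orientation: [-3.141, -0.002, 0.001]
wrist_force: [0.8, -0.2, -5.9]
opening: 0.049
finger_force: 40.0
time: 5.0
tool_pos: [0.5685, -0.0525, 0.1219]
orientation: [-3.14, 0.003, 0.0]
wrist_force: [0.9, 0.7, -6.1]
opening: 0.0491
finger_force: 40.0
time: 5.5
tool_pos: [0.5357, 0.0328, 0.1223]
orientation: [3.142, 0.002, 0.002]
wrist_force: [1.0, 0.1, -5.8]
opening: 0.0492
finger_force: 40.0
[0.00043442 0.00183728 0.09328825]
```

View pics/c3.png

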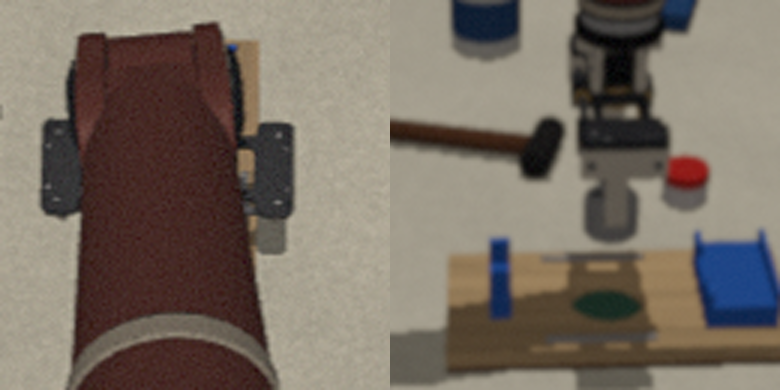

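The side inset shows the anvil upright between the fingers at about (263,170), over the well at (262,201). Now I lower it.

```bash
python3 -m crank '{"hand":[1,1,1,1,1],"delta_pos":[[0,0.001,0.03],[0,0.001,0.055],[0,0.001,0.07],[0,0.001,0.08],[0,0.001,0.088]],"roll":[0,0,0,0,0]}'; python3 -m crank '{"hand":[1,1,1],"delta_pos":[[0,0,0.001],[0,0,0.002],[0,0,0.002]],"roll":[0,0,0]}'; python3 -m crank '{"hand":[1,1,1],"delta_pos":[[0,0,0.001],[0,0,0.002],[0,0,0.002]],"roll":[0,0,0]}'
```

```text
time: 6.1
tool_pos: [0.5371, 0.03, 0.034]
orientation: [3.141, -0.0, -0.002]
wrist_force: [-0.2, -0.2, -5.2]
opening: 0.0491
finger_force: 40.0
time: 6.4
tool_pos: [0.5373, 0.0312, 0.0333]
orientation: [-3.141, -0.002, -0.0]
wrist_force: [-0.0, -0.3, -5.8]
opening: 0.0492
finger_force: 40.0
time: 6.7
tool_pos: [0.5366, 0.0312, 0.0308]
orientation: [-3.141, -0.0, -0.0]
wrist_force: [-0.1, -0.5, -5.6]
opening: 0.0497
finger_force: 40.0
```

```bash
python3 -m crank '{"hand":[1,1,1],"delta_pos":[[0,0,0.001],[0,0,0.0015],[0,0,0.0015]],"roll":[0,0,0]}'; python3 -m crank '{"hand":[1,1,1],"delta_pos":[[0,0,0.001],[0,0,0.0015],[0,0,0.0015]],"roll":[0,0,0]}'
```

```text
time: 7.0
tool_pos: [0.5365, 0.0312, 0.0291]
orientation: [-3.142, 0.0, -0.0]
wrist_force: [0.4, -0.6, -5.5]
opening: 0.0494
finger_force: 40.0
time: 7.3
tool_pos: [0.5368, 0.0312, 0.0286]
orientation: [-3.142, -0.001, -0.0]
wrist_force: [-2.5, 0.2, 5.5]
opening: 0.0493
finger_force: 40.0
```

Contact felt: the anvil is on the floor. Release with a partial opening, then rise.

```bash
python3 -m crank '{"hand":[0.3,0.3,0.3,0.3],"delta_pos":[[0,0,0],[0,0,0],[0,0,0],[0,0,0]],"roll":[0,0,0,0]}'; python3 -m crank '{"hand":[0.3,0.3,0.3,0.3,0.3],"delta_pos":[[0,0,-0.02],[0,0,-0.05],[0,0,-0.09],[0,0,-0.13],[0,0,-0.17]],"roll":[0,0,0,0,0]}'; python3 -m crank '{"hand":[0.3,0.3,0.3,0.3,0.3],"delta_pos":[[-0.02,0.045,0],[-0.03,0.09,0],[-0.04,0.135,0],[-0.05,0.18,0],[-0.06,0.225,0]],"roll":[0,0,0,0,0]}';python3 - <<'E'
from h import *
a=shot('top')['img'];b=shot('side')['img']
cv2.imwrite('pics/c4.png',np.hstack([cv2.resize(a[110:310,180:400],(440,400),interpolation=2),cv2.resize(b[160:230,200:330],(360,194),interpolation=2).repeat(1,0) if 0 else cv2.copyMakeBorder(cv2.resize(b[160:230,200:330],(360,194),interpolation=2),0,206,0,0,0)]))
E
```

```text
time: 7.7
tool_pos: [0.537, 0.0312, 0.0276]
orientation: [-3.141, -0.001, -0.0]
wrist_force: [0.2, 0.3, -0.6]
opening: 0.0648
finger_force: 0.0
time: 8.2
tool_pos: [0.5364, 0.0311, 0.1992]
orientation: [-3.142, -0.0, -0.0]
wrist_force: [0.6, 0.1, -0.4]
opening: 0.0649
finger_force: 0.0
time: 8.7
tool_pos: [0.476, -0.1955, 0.1978]
orientation: [3.141, -0.001, 0.0]
wrist_force: [1.1, -0.9, 0.2]
opening: 0.0653
finger_force: 0.0
```

View pics/c4.png

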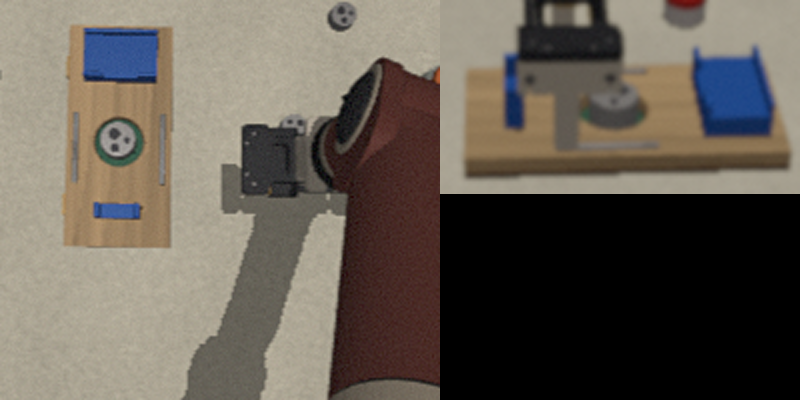

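The anvil sits centred in the well at about (239,180), with a green ring all round. Next I go to the mallet.

```bash
python3 -m crank '{"hand":[0.3,0.3,0.3,0.3,0.3],"delta_pos":[[-0.01,0.04,0.015],[-0.02,0.08,0.04],[-0.028,0.115,0.07],[-0.029,0.1265,0.1],[-0.029,0.1265,0.11]],"roll":[-0.01,-0.03,-0.048,-0.048,-0.048]}'; python3 -m crank '{"hand":[0.3,0.3,0.3],"delta_pos":[[0,0,0],[0,0,0],[0,0,0]],"roll":[0,0,0]}'
python3 - <<'E'
from h import *
print(totool((.447,-.322,.005)))
a=shot('top')['img'];b=shot('side')['img']
cv2.imwrite('pics/c5.png',np.hstack([cv2.resize(a[170:300,310:440],(390,390),interpolation=2),cv2.resize(b[210:340,130:260],(390,390),interpolation=2)]))
E
```

```text
time: 9.3
tool_pos: [0.445, -0.3216, 0.0848]
orientation: [-3.14, 0.005, 0.043]
wrist_force: [0.3, 0.8, -1.0]
opening: 0.0653
finger_force: 0.0
time: 9.6
tool_pos: [0.4493, -0.3193, 0.0893]
orientation: [3.141, -0.003, 0.051]
wrist_force: [-1.4, 0.4, 1.1]
opening: 0.0651
finger_force: 0.0
[-0.00272627  0.00253605  0.08424783]
```

View pics/c5.png

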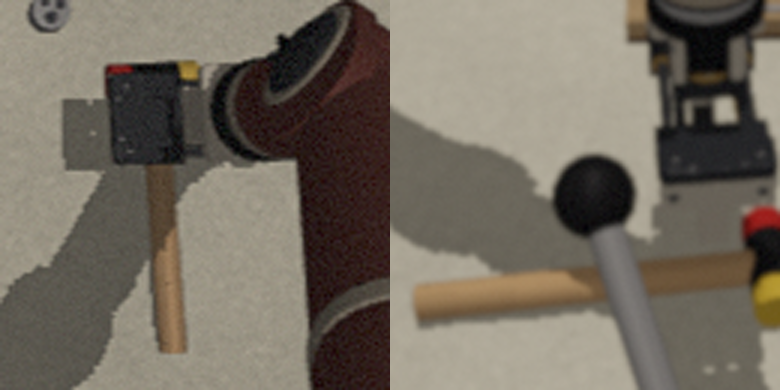

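The gripper (top inset) is over the handle just behind the head, and the fingers straddle it; the press ball is clear to the left. I descend and grip.

```bash
python3 -m crank '{"hand":[0.3,0.3,0.3,0.3,0.3],"delta_pos":[[-0.001,0.001,0.02],[-0.001,0.001,0.045],[-0.001,0.001,0.065],[-0.001,0.001,0.076],[-0.001,0.001,0.082]],"roll":[0,0,0,0,0]}'; python3 -m crank '{"hand":[0.3,0.3,1,1,1],"delta_pos":[[0,0,0],[0,0,0],[0,0,0],[0,0,0],[0,0,0]],"roll":[0,0,0,0,0]}' 30;  python3 -m crank '{"hand":[1,1,1,1,1],"delta_pos":[[0,0,0],[0,0,0],[0,0,0],[0,0,0],[0,0,0]],"roll":[0,0,0,0,0]}' 40
```

```text
time: 10.2
tool_pos: [0.4468, -0.3211, 0.0054]
orientation: [-3.141, 0.0, 0.048]
wrist_force: [0.2, 1.6, 0.6]
opening: 0.0651
finger_force: 0.0
time: 10.7
tool_pos: [0.4469, -0.3216, 0.0061]
orientation: [3.141, -0.001, 0.048]
wrist_force: [-0.4, 0.6, 0.4]
opening: 0.0454
finger_force: 0.0
time: 11.2
tool_pos: [0.4466, -0.3216, 0.0057]
orientation: [3.141, -0.0, 0.048]
wrist_force: [0.4, -0.2, 0.3]
opening: 0.0248
finger_force: 40.0
```

```bash
python3 -m crank '{"hand":[1,1,1,1,1],"delta_pos":[[0,0,-0.015],[0,0,-0.045],[0,0,-0.085],[0,0,-0.125],[0,0,-0.15]],"roll":[0,0,0,0,0]}'; python3 -m crank '{"hand":[1,1,1,1,1],"delta_pos":[[0.017,-0.034,0],[0.034,-0.069,0],[0.052,-0.103,0],[0.07,-0.138,0],[0.087,-0.172,0]],"roll":[0,0.01,0.02,0.03,0.04]}'; python3 -m crank '{"hand":[1,1,1,1,1],"delta_pos":[[0.02,-0.034,0],[0.036,-0.069,0],[0.054,-0.103,0],[0.07,-0.138,0],[0.085,-0.17,0]],"roll":[0,0,0,0.005,0.01]}'; python3 -m crank '{"hand":[1,1,1],"delta_pos":[[0,0,0.02],[0,0,0.04],[0,0,0.04]],"roll":[0,0,0]}'
python3 - <<'E'
from h import *
print(totool((.605,.031,.0555)))
s=shot('side','s6.png');b=s['img'];o=bot.observe();z=o['tool_pos'][2]+.0115
H,S,V=cv2.split(cv2.cvtColor(b,cv2.COLOR_BGR2HSV))
t=np.array(o['tool_pos']);print(t)
for d in(.055,0,-.165,-.2):print(d,proj(s,t+[d-.003,0,.0115]))
cv2.imwrite('pics/c6.png',cv2.resize(b[90:230,180:350],(680,560),interpolation=2))
E
```

```text
time: 11.7
tool_pos: [0.447, -0.3215, 0.1579]
orientation: [3.141, -0.002, 0.048]
wrist_force: [0.7, -0.1, -2.7]
opening: 0.0251
finger_force: 40.0
time: 12.2
tool_pos: [0.5249, -0.1434, 0.1549]
orientation: [-3.141, 0.002, 0.008]
wrist_force: [1.2, -1.1, -3.2]
opening: 0.0251
finger_force: 40.0
time: 12.7
tool_pos: [0.6084, 0.0275, 0.1546]
orientation: [-3.141, 0.003, -0.001]
wrist_force: [0.1, -0.1, -2.9]
opening: 0.0251
finger_force: 40.0
time: 13.0
tool_pos: [0.6054, 0.0255, 0.1119]
orientation: [3.141, 0.01, -0.002]
wrist_force: [-0.3, 0.1, -3.9]
opening: 0.025
finger_force: 39.9
[ 0.00016876 -0.00550313  0.05636528]
[0.60685547 0.02519376 0.11365388]
0.055 [309.39594422 168.78897633]
0 [289.08957166 169.19184141]
-0.165 [227.41570303 170.41541041]
-0.2 [214.1857288 170.6778844]
```

View pics/c6.png

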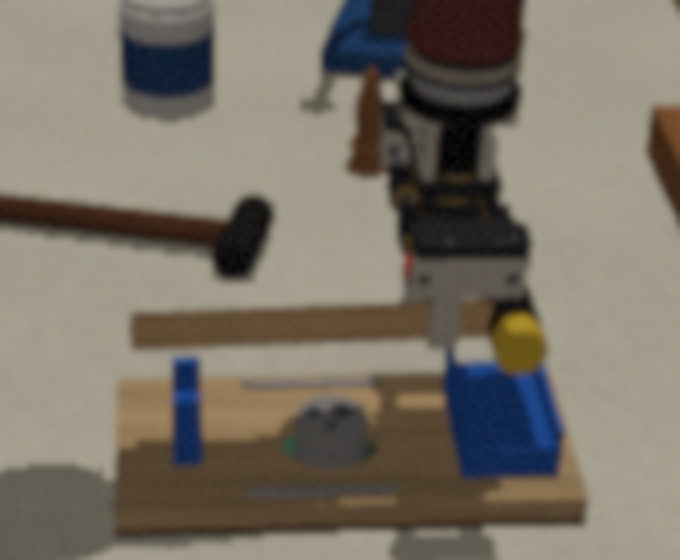

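The side view shows the handle level from (213,172), the yellow face at (310,176) over the bed at about (305,200), and the tail over the notch. The mallet sits about 6 mm behind the TCP, so I aim for TCP x = 0.607 and lower it.

```bash
python3 -m crank '{"hand":[1,1,1],"delta_pos":[[0.001,-0.005,0],[0.001,-0.005,0],[0.001,-0.005,0]],"roll":[0,0,0]}'; python3 -m crank '{"hand":[1,1,1,1,1],"delta_pos":[[0,0,0.012],[0,0,0.024],[0,0,0.034],[0,0,0.042],[0,0,0.046]],"roll":[0,0,0,0,0]}'; python3 -m crank '{"hand":[1,1,1],"delta_pos":[[0,0,0.002],[0,0,0.004],[0,0,0.004]],"roll":[0,0,0]}'
```

```text
time: 13.35
tool_pos: [0.6106, 0.0306, 0.1167]
orientation: [-3.141, -0.002, -0.002]
wrist_force: [-0.3, -0.8, -2.7]
opening: 0.025
finger_force: 39.9
time: 13.85
tool_pos: [0.6092, 0.0302, 0.0681]
orientation: [3.141, 0.002, -0.002]
wrist_force: [-0.1, 0.1, -2.6]
opening: 0.0248
finger_force: 39.9
time: 14.15
tool_pos: [0.6101, 0.0302, 0.0657]
orientation: [-3.142, -0.0, -0.002]
wrist_force: [0.2, -0.4, -2.4]
opening: 0.0249
finger_force: 39.9
```

```bash
python3 -m crank '{"hand":[1,1,1,1],"delta_pos":[[-0.002,-0.001,0.002],[-0.002,-0.001,0.004],[-0.002,-0.001,0.006],[-0.002,-0.001,0.006]],"roll":[0,0,0,0]}'; python3 -m crank '{"hand":[1,1,1],"delta_pos":[[0,0,0.001],[0,0,0.002],[0,0,0.002]],"roll":[0,0,0]}'
python3 - <<'E'
from h import *
b=shot('side')['img'];a=shot('top')['img']
cv2.imwrite('pics/c7.png',np.hstack([cv2.resize(b[130:220,195:335],(560,360),interpolation=2),cv2.resize(a[115:240,205:275],(202,360),interpolation=2)]))
E
```

```text
time: 14.55
tool_pos: [0.6077, 0.0313, 0.0594]
orientation: [-3.142, 0.001, -0.002]
wrist_force: [0.6, 0.4, -3.2]
opening: 0.0252
finger_force: 39.9
time: 14.85
tool_pos: [0.6079, 0.0312, 0.0575]
orientation: [-3.142, 0.0, -0.002]
wrist_force: [-0.0, 0.7, -2.0]
opening: 0.0251
finger_force: 39.9
```

View pics/c7.png

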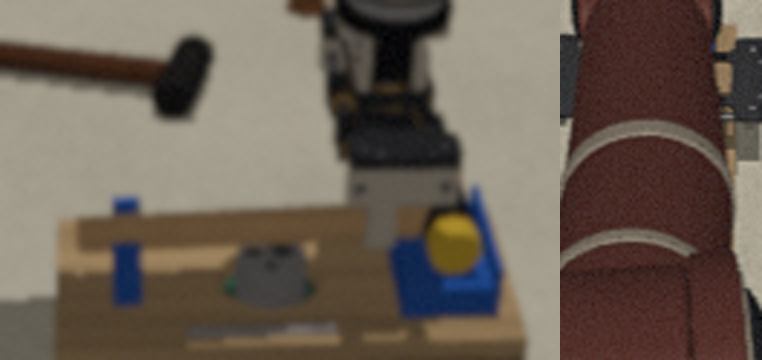

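The head is inside the bed, with the yellow face at (308,191), and the handle lies between the notch cheeks at (227,190). Nearly down; I lower until contact.

```bash
python3 -m crank '{"hand":[1,1,1],"delta_pos":[[0,0,0.001],[0,0,0.0015],[0,0,0.0015]],"roll":[0,0,0]}'; python3 -m crank '{"hand":[1,1,1],"delta_pos":[[0,0,0.0005],[0,0,0.001],[0,0,0.001]],"roll":[0,0,0]}'
```

```text
time: 15.25
tool_pos: [0.6079, 0.0312, 0.0561]
orientation: [-3.142, 0.0, -0.002]
wrist_force: [-0.5, 1.4, -2.7]
opening: 0.0251
finger_force: 39.9
time: 15.55
tool_pos: [0.6081, 0.0312, 0.0557]
orientation: [-3.141, -0.0, -0.002]
wrist_force: [-1.6, 0.6, 1.5]
opening: 0.0249
finger_force: 39.9
```

```bash
python3 -m crank '{"hand":[0.4,0.4,0.4,0.4,0.4],"delta_pos":[[0,0,0],[0,0,0],[0,0,0],[0,0,0],[0,0,0]],"roll":[0,0,0,0,0]}'; python3 -m crank '{"hand":[0.4,0.4,0.4,0.4,0.4],"delta_pos":[[0,0,-0.01],[0,0,-0.03],[0,0,-0.06],[0,0,-0.1],[0,0,-0.14]],"roll":[0,0,0,0,0]}'; python3 -m crank '{"hand":[0.4,0.4,0.4,0.4,0.4],"delta_pos":[[-0.01,0.04,0],[-0.02,0.08,0],[-0.03,0.125,0],[-0.04,0.17,0],[-0.05,0.21,0]],"roll":[0,0,0,0,0]}'
python3 - <<'E'
from h import *
B=shot('side');A=shot('top');a=A['img'];b=B['img']
for s in(A,B):print([proj(s,p).round(1).tolist() for p in((.601,.031,.067),(.436,.031,.063),(.656,.031,.068),(.401,.031,.063))])
cv2.imwrite('pics/c8.png',np.hstack([cv2.resize(b[130:220,195:335],(500,321),interpolation=2),cv2.resize(a[115:240,190:290],(257,321),interpolation=2)]))
E
```

```text
time: 16.05
tool_pos: [0.6081, 0.0313, 0.0552]
orientation: [-3.142, -0.0, -0.002]
wrist_force: [-0.3, -0.2, 0.2]
opening: 0.0551
finger_force: 0.0
time: 16.55
tool_pos: [0.6077, 0.0312, 0.1971]
orientation: [-3.142, 0.0, -0.002]
wrist_force: [0.8, -0.5, 0.0]
opening: 0.056
finger_force: 0.0
time: 17.05
tool_pos: [0.5568, -0.1813, 0.1962]
orientation: [3.14, -0.001, -0.003]
wrist_force: [-0.1, -0.2, -0.0]
opening: 0.056
finger_force: 0.0
[[239.1, 154.7], [238.0, 214.7], [239.5, 135.2], [237.8, 227.6]]
[[286.4, 185.6], [226.7, 188.1], [306.1, 184.8], [213.9, 188.4]]
```

View pics/c8.png

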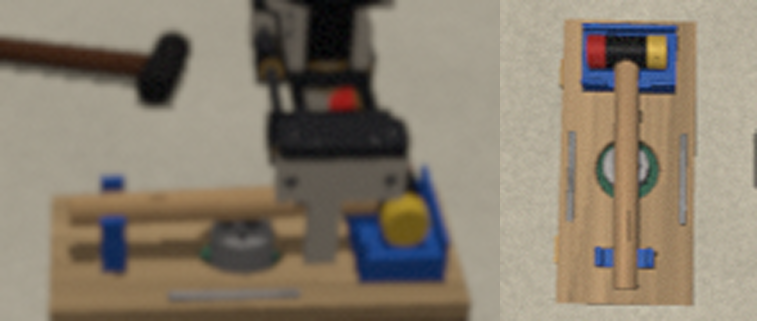

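The top inset shows the head in the bed at (239,135), expected (239.5,135.2), and the handle end at (238,227.5), expected 227.6. The anvil is centred beneath and the gripper is clear, so I hand in.

```bash
python3 -c "
from h import *
print(bot.finish_job())"
```

```text
the job is handed in; nothing more can be done
None
```

The steel anvil is in the round well, the red-and-yellow mallet lies over it with head in the bed and handle in the notch, and the job was handed in after about 17 s of the 59 s; the hand-in returned no verdict, but the last pictures showed both in place and the gripper clear.

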